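# Set out the sample grips in reverse order

### The arm

A 6-joint arm with a two-finger parallel gripper is mounted at the origin on the work surface. World frame = base frame: x ahead of the robot, y to its left, z up, the work surface at z = 0. Lengths are in m, angles in rad, forces in N, time in s.
With the tool pointing down it reaches from about 0.325 to 0.85 m from the base axis. Payload 4.4 kg.
Tool frame: the origin (TCP) lies midway between the tips of the shut fingers; the grasp point (between the pads) lies 19 mm behind it; z points along the fingers, y is the direction in which the jaws open and shut (so a half turn about z gives the same grasp; the last joint's range is limited). The gripper opens to 94 mm and grips with 3 to 60 N. Pads are 16 mm wide; open, the fingers measure 119 mm over their backs; the gripper's body (75 mm by 177 mm) begins 78 mm behind the grasp point.
Start: joints at [-1.308, 0.207, 1.542, -0, 1.393, -0.15], TCP at [0.231, -0.526, 0.205] pointing down, gripper open.
Joint ranges: [-2.73, 2.73], [-0.86, 2.22], [0.23, 2.46], [-1.11, 4.25], [0.08, 2.63], [-2.82, 2.82]. Speed limits (rad/s): [2.79, 2.79, 3.14, 3.14, 3.14, 3.14].

### API

Orientations are given as a unit quaternion [w, x, y, z].
In Python, from rig import r, viewer, look_for, outline_of, spot_point gives the robot as it stands.
- The arm moves only by the tool move_arm, never from a script. Its arguments are lists of equal length, an entry for each row: "fingers": the gripper's target within -1 to 1 (fully open at 1, half-way at 0, shut at -1); "xyz": the shift along the tool's x, y, z in m, a list of three; "rotation": the turn, a rotation vector about the tool's x, y, z in rad, a list of three. A call has 1 to 20 rows; each row is the pose to reach, as a shift and turn from the pose commanded when the call began, along the tool's axes at that moment; what a row does not reach only later rows make up. A row lasts 1/10 s, in which the tool goes at most 50 mm and 8.59 degrees, less where a joint would pass 70% of its speed; a pose out of reach is approached as far as the arm can. A call with a gripper value outside its range is refused whole. The fingers move at their own pace and stop on an object; "grip_force" is the grip in N (left out, the last holds). Time passes only in rows, so rows that repeat a pose let the fingers close. It gives the time, the measured TCP pose, the force and the opening at its end, in the units of the state.
- r.get_obs(): the state, without advancing time (a new reading comes with each control period).
- viewer.snapshot(name): name is "side" or "top" or "wrist"; returns (picture, depth): 480x640x3 uint8, red, green, blue; 480x640 float32, m along the optical axis (not along the pixel's ray), 0 where there is no reading.
- viewer.calibration(name): a dict with "fx", "fy", "cx", "cy" (pixels), "cam_to_world" (4x4, takes a point from camera to world coordinates); the wrist camera has in their place "hand_eye" (4x4, takes a point from camera to tool coordinates, whose origin is the TCP and whose axes are the flange's). Camera axes: x right, y up, looking along -z (the intrinsics and any distortion apply to the point x, -y, -z); pixel columns grow to the right and rows downward; lengths in m; the calibration is good to about 2 mm. The wrist camera is an equidistant fisheye: a pixel r from the principal point sees the ray r / f radians off the axis. A picture is of the moment at which its call begins: read the wrist's pose just before it. calibration takes no time and is no camera call.
- r.hand_in(): hands the job in, once; it reports no verdict.
Trained networks look in the newest picture that a camera, given by its name, has taken for a name from the list of things; names that differ only in an ending like _2 or _b are one class to them, and where a whole thing is asked for, a point or a joint stands for the part that bears it (a point fixed in the world has none). Each returns a list of dicts, best first, with "conf" (0 to 1); they miss things now and then, are a little off and sometimes report something else, mostly with a low value. They report only what shows in the picture. A call takes as long as a camera call.
- look_for(camera, label): "extent" ([left, top, right, bottom] in pixels, round what is visible of it).
- outline_of(camera, label): "pixels" (480x640 bool, what is visible of it) and "extent" ([left, top, right, bottom] in pixels, round what is visible of it).
- spot_point(camera, label): "position" ([column, row] in pixels: a listed point, or the origin of a listed thing).
The state is a dict: "time_s": time; "qpos": joint angles; "joint_velocities": joint speeds; "joint_torque": joint torques, N m; "tool_pos": TCP position; "orientation": TCP orientation; "force": force on the tool from outside, world axes, zero at the start; "wrist_torque": the same for the moment, N m; "grip_width": opening from 0.0 (shut) to 1.0 (fully open).
Only numpy, scipy, OpenCV 4.12 (cv2) and the standard library are available. Lean on these libraries where they do the work, as an engineer would, in place of code of your own. Each camera call takes 0.05 s, during which the arm holds its last target.

### The job

Move the four sample paddle grips from the wooden stock rack to the white fitting rack, one to a stall, in reverse order: the grip that stands nearest the black end block of the stock rack goes into the stall farthest from the black end block of the fitting rack, the next one into the next stall, and so on. Leave all four standing upright on the stall floors, let go and at rest.

Things in the scene. Friction and masses are not known exactly. Their poses are not given: they have to be found in the camera images.
- stock_rack: Stock rack, pale wood, brown ribs; holds the 4 grips at the start, tags on its ledge. Fixed. Row of 4 stalls along its y, centres at x 0, y +93, +31, -31, -93 mm; each 56 (x) x 58 mm (y) inside, floor 6 mm above the counter, ribs 4 mm thick rising 6 mm above it. Black end block 64 x 24 mm, 24 high, at y +140. Ledge on the -x side; whole rack 94 x 285 mm. Origin: on the counter under the row's middle, z up.
- fitting_rack: Fitting rack, white with aluminium ribs, empty at the start. Fixed. Row of 4 stalls along its y, centres at x 0, y +93, +31, -31, -93 mm; each 56 (x) x 58 mm (y) inside, floor 6 mm above the counter, ribs 4 mm thick rising 6 mm above it. Black end block 64 x 24 mm, 24 high, at y +140. Ledge on the -x side; whole rack 94 x 285 mm. Origin: on the counter under the row's middle, z up.
- grip_red: Loose wooden paddle handle, about 70 g, upright, 95 mm tall, red cap on top, red stripe down its faces. Dark flared butt 30 (x) x 36 mm (y), narrowing to a straight shaft 26 (x) x 32 mm (y) from 38 mm above the foot to the top. Origin: centre of underside, z up. At the start near the middle of a stock rack stall (shuffled), its x within 10 degrees of the rack's x.
- grip_yellow: Loose wooden paddle handle, about 70 g, upright, 95 mm tall, yellow cap on top, yellow stripe down its faces. Dark flared butt 30 (x) x 36 mm (y), narrowing to a straight shaft 26 (x) x 32 mm (y) from 38 mm above the foot to the top. Origin: centre of underside, z up. At the start near the middle of a stock rack stall (shuffled), its x within 10 degrees of the rack's x.
- grip_blue: Loose wooden paddle handle, about 70 g, upright, 95 mm tall, blue cap on top, blue stripe down its faces. Dark flared butt 30 (x) x 36 mm (y), narrowing to a straight shaft 26 (x) x 32 mm (y) from 38 mm above the foot to the top. Origin: centre of underside, z up. At the start near the middle of a stock rack stall (shuffled), its x within 10 degrees of the rack's x.
- grip_green: Loose wooden paddle handle, about 70 g, upright, 95 mm tall, green cap on top, green stripe down its faces. Dark flared butt 30 (x) x 36 mm (y), narrowing to a straight shaft 26 (x) x 32 mm (y) from 38 mm above the foot to the top. Origin: centre of underside, z up. At the start near the middle of a stock rack stall (shuffled), its x within 10 degrees of the rack's x.
- tag_red: Fixed red tag block, 12 x 26 mm, 10 high, on the stock rack's ledge beside the stall where the red grip starts; it records that stall. Origin: centre of underside, 45 mm towards the rack's -x from the stall centre; axes as the rack's.
- tag_yellow: Fixed yellow tag block, 12 x 26 mm, 10 high, on the stock rack's ledge beside the stall where the yellow grip starts; it records that stall. Origin: centre of underside, 45 mm towards the rack's -x from the stall centre; axes as the rack's.
- tag_blue: Fixed blue tag block, 12 x 26 mm, 10 high, on the stock rack's ledge beside the stall where the blue grip starts; it records that stall. Origin: centre of underside, 45 mm towards the rack's -x from the stall centre; axes as the rack's.
- tag_green: Fixed green tag block, 12 x 26 mm, 10 high, on the stock rack's ledge beside the stall where the green grip starts; it records that stall. Origin: centre of underside, 45 mm towards the rack's -x from the stall centre; axes as the rack's.

How it is judged:
By the outcome, as a careful person would: the job done as asked, in the order asked, and still so for the second after the job is handed in, with the robot touching nothing.
It also fails if it takes over 109 s, if anything falls off the work surface, if the arm or the gripper's body presses on something with over 40 N, if the wrist force passes 120 N, or if a joint passes its speed limit or range.

## Working session

There is one attempt and no reset: what is moved stays moved. The work goes in short steps, Python scripts to look and compute and a tool call to move; the robot and the scene stay as the last step left them, time stands still between calls to the robot, and variables do not carry over. Pictures are saved under pics/ and viewed, and the job is handed in when it is done.

Besides the shell and the picture viewer there is one more tool, called after "Call:" as name(argument=value, ...), one argument or row to a line, values as JSON. move_arm: Moves the arm, as the interface text tells. Its arguments: {"type":"object","properties":{"fingers":{"type":"array"},"xyz":{"type":"array"},"rotation":{"type":"array"},"grip_force":{"type":"number"}},"required":["fingers","xyz","rotation"]}

```bash
ls; mkdir -p pics; python3 - <<'E'
from rig import r, viewer, look_for, outline_of, spot_point
import cv2
o=r.get_obs()
for k,v in o.items(): print(k,v)
for n in ["top","side"]:
    p,d=viewer.snapshot(n); cv2.imwrite(f"pics/{n}0.png",p[:,:,::-1]); c=viewer.calibration(n); print(n,c)
E
```

```text
pics
time_s 0.0
qpos [-1.30748011e+00  2.07457251e-01  1.54295492e+00  3.38563216e-05
  1.39346373e+00 -1.50492458e-01]
joint_velocities [ 0.00153917 -0.00045671 -0.00063215 -0.00011695 -0.00110682 -0.00088044]
joint_torque [-2.40066285e-03 -3.70886421e+01 -2.81416547e+01  6.95410464e-02
  3.61926632e-02 -1.63437057e-04]
tool_pos [ 0.23100002 -0.52568199  0.20426919]
orientation [-1.14074983e-03  9.78671529e-01  2.05428177e-01 -4.77343791e-05]
force [ 0.16216375 -0.06682721 -0.55113026]
wrist_torque [-0.04580881  0.00177951 -0.02367631]
grip_width 0.9986589235087875
top {'fx': 479.9262813043049, 'fy': 479.9262813043049, 'cx': 317.12900753643083, 'cy': 245.65816868777588, 'cam_to_world': array([[-0.01767379,  0.9903339 , -0.13757329,  0.38326772],
       [-0.99974257, -0.01554591,  0.01652647,  0.00551019],
       [ 0.01422802,  0.13782996,  0.99035371,  0.81408527],
       [ 0.        ,  0.        ,  0.        ,  1.        ]])}
side {'fx': 469.8152449969021, 'fy': 469.8152449969021, 'cx': 321.95337339787005, 'cy': 245.18953484466715, 'cam_to_world': array([[ 0.98474246,  0.10840879, -0.1361243 ,  0.39427487],
       [-0.17335162,  0.54272428, -0.82182697, -0.76401275],
       [-0.01521531,  0.83288528,  0.55323648,  0.54677391],
       [ 0.        ,  0.        ,  0.        ,  1.        ]])}
```

View pics/top0.png

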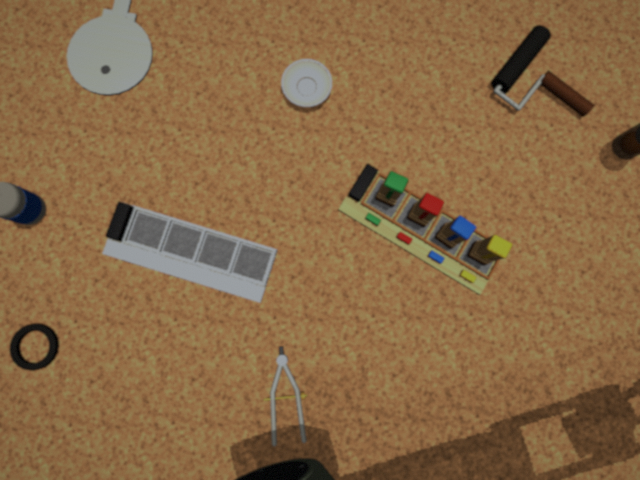

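View pics/side0.png

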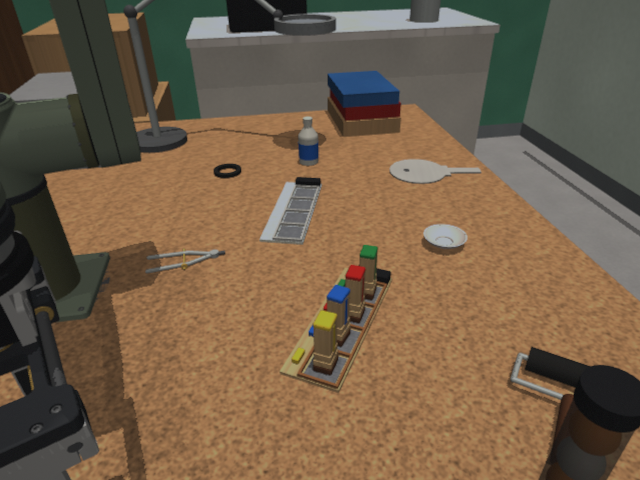

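```bash
cat > h.py <<'E'
from rig import r, viewer, look_for, outline_of, spot_point
import cv2, numpy as np
def cloud(n,d):
    c=viewer.calibration(n); v,u=np.mgrid[:480,:640]
    X=np.stack([(u-c['cx'])/c['fx']*d,-(v-c['cy'])/c['fy']*d,-d],-1)
    M=c['cam_to_world']; return X@M[:3,:3].T+M[:3,3]
def pix2z(n,u,v,z):
    c=viewer.calibration(n);M=c['cam_to_world']
    ray=M[:3,:3]@np.array([(u-c['cx'])/c['fx'],-(v-c['cy'])/c['fy'],-1]);o=M[:3,3]
    return o+ray*(z-o[2])/ray[2]
def proj(n,P):
    c=viewer.calibration(n);M=np.linalg.inv(c['cam_to_world'])
    X=np.atleast_2d(P)@M[:3,:3].T+M[:3,3]
    return np.stack([c['cx']+c['fx']*X[:,0]/-X[:,2],c['cy']-c['fy']*X[:,1]/-X[:,2]],-1)
E
python3 - <<'E'
from h import *
p,d=viewer.snapshot("top"); P=cloud("top",d); np.savez("top0.npz",p=p,d=d)
m=np.zeros((480,640),np.uint8)
for k in ["stock_rack","fitting_rack"]:
    for o in outline_of("top",k)[:1]:
        px=o["pixels"]; Q=P[px&(d>0)]
        rc=cv2.minAreaRect(Q[:,:2].astype(np.float32)*1000); print(k,o["conf"],o["extent"],rc,np.percentile(Q[:,2],[5,50,95]))
        np.save(k+"_mask.npy",px)
    s=spot_point("top",k)[0]; print(k,s, pix2z("top",*s["position"],0.0))
for c in ["red","yellow","blue","green"]:
    for t,z in (("tag_",0.01),("grip_",0.0)):
        s=spot_point("top",t+c)
        for q in s[:1]: print(t+c,q["conf"],q["position"],pix2z("top",*q["position"],.006))
    o=outline_of("top","grip_"+c)[0]; Q=P[o["pixels"]&(d>0)]; T=Q[Q[:,2]>0.093]
    print(len(T),cv2.minAreaRect(T[:,:2].astype(np.float32)*1000),T.mean(0),T[:,2].max())
x=cv2.resize(p[120:360,60:560],(1000,480)); 
cv2.imwrite("pics/a1.png",cv2.resize(p[190:310,95:285],None,fx=4,fy=4,interpolation=2)[:,:,::-1])
cv2.imwrite("pics/a2.png",cv2.resize(p[155:300,330:520],None,fx=4,fy=4,interpolation=2)[:,:,::-1])
E
```

```text
stock_rack 0.59 [340.9, 164.4, 498.2, 293.4] ((524.3867797851562, -189.09521484375), (279.4581298828125, 97.36836242675781), 57.55038070678711) [0.00367322 0.00659045 0.02348693]
stock_rack {'position': [434.2, 224.8], 'conf': 0.57} [ 0.52958929 -0.21116697  0.        ]
fitting_rack 0.62 [103.7, 202.1, 278.7, 301.2] ((490.06878662109375, 206.69015502929688), (280.08782958984375, 95.74363708496094), 71.73507690429688) [0.00363758 0.00624737 0.02149456]
fitting_rack {'position': [201.8, 247.8], 'conf': 0.96} [0.4957549  0.18871985 0.        ]
tag_red 0.7 [404.2, 237.7] [ 0.50691222 -0.15698092  0.006     ]
grip_red 0.71 [417.2, 217.6] [ 0.54151874 -0.18088515  0.006     ]
374 ((544.6900024414062, -183.01136779785156), (32.816829681396484, 26.511730194091797), 61.43452835083008) [ 0.54403466 -0.18220953  0.10019958] 0.10395371485628258
tag_yellow 0.44 [466.1, 274.5] [ 0.44225283 -0.25938893  0.006     ]
grip_yellow 0.89 [480.8, 252.9] [ 0.4786772  -0.28679845  0.006     ]
374 ((477.8106384277344, -282.0942077636719), (32.343048095703125, 25.691049575805664), 62.927268981933594) [ 0.47752559 -0.28111959  0.10032386] 0.10459221881985115
tag_blue 0.68 [446.3, 235.2] [ 0.51012415 -0.22942815  0.006     ]
grip_blue 0.77 [443.5, 234.5] [ 0.51141105 -0.22468209  0.006     ]
368 ((508.1383972167969, -228.645263671875), (31.421682357788086, 27.47571563720703), 51.213504791259766) [ 0.50731064 -0.22792117  0.10030722] 0.10504097718229921
tag_green 0.6 [198.9, 245.5] [0.49893634 0.19232618 0.006     ]
grip_green 0.65 [369.7, 220.0] [ 0.53854309 -0.0989511   0.006     ]Traceback (most recent call last):
  File "<stdin>", line 14, in <module>
IndexError: list index out of range
```

```bash
cat > fit.py <<'E'
from h import *
z=np.load("top0.npz");p=z['p'];d=z['d'];P=cloud("top",d)
hsv=cv2.cvtColor(p,cv2.COLOR_RGB2HSV)
for c,uv in dict(green=(396,182),red=(431,205),blue=(462,228),yellow=(499,246)).items():
    m=np.zeros((480,640),bool);m[uv[1]-20:uv[1]+20,uv[0]-20:uv[0]+20]=1
    hh=hsv[uv[1],uv[0]]; dh=np.abs(hsv[...,0].astype(int)-hh[0]);dh=np.minimum(dh,180-dh)
    T=P[m&(d>0)&(P[...,2]>.093)]; 
    mm=(m&(P[...,2]>.09)&(d>0)).astype(np.uint8)
    print(c,len(T),[np.round(x,1) for x in cv2.minAreaRect(T[:,:2].astype(np.float32)*1000)],T.mean(0).round(4))
print("tags")
tg=[]
for c,uv in dict(green=(373,219),red=(404,238),blue=(435,257),yellow=(468,277)).items():
    hh=hsv[uv[1],uv[0]].astype(int); dh=np.abs(hsv[...,0].astype(int)-hh[0]);dh=np.minimum(dh,180-dh)
    m=(dh<8)&(hsv[...,1]>hh[1]*.75); m2=np.zeros_like(m);m2[uv[1]-12:uv[1]+12,uv[0]-14:uv[0]+14]=1;m&=m2
    v,u=np.nonzero(m); tg.append(pix2z("top",u.mean(),v.mean(),.014)); print(c,m.sum(),u.mean(),v.mean(),tg[-1])
tg=np.array(tg)[:,:2]; M=np.array([[-45,y] for y in(93,31,-31,-93)])/1000
def rigid(A,B):
    a,b=A-A.mean(0),B-B.mean(0); U,S,V=np.linalg.svd(a.T@b); R=(U@np.diag([1,np.linalg.det(U@V)])@V).T
    return R,B.mean(0)-R@A.mean(0)
R,t=rigid(M,tg); print("stock",t,np.degrees(np.arctan2(R[1,0],R[0,0])),(M@R.T+t-tg)*1000)
print("stalls",(np.array([[0,y] for y in(.093,.031,-.031,-.093)])@R.T+t))
# fitting: dark floor cells
g=cv2.cvtColor(p,cv2.COLOR_RGB2GRAY);
fm=np.load("fitting_rack_mask.npy"); fm=cv2.dilate(fm.astype(np.uint8),np.ones((3,3)))>0
print([g[v,u] for u,v in((148,230),(182,240),(218,250),(252,262),(165,235),(190,275))])
th=((g<150)&(g>60)&fm).astype(np.uint8); th=cv2.erode(th,np.ones((3,3)))
n,l,st,ce=cv2.connectedComponentsWithStats(th)
F=[(tuple(ce[i].round(1)),st[i,4]) for i in range(1,n) if st[i,4]>150]; F.sort(); print(F)
if len(F)==4:
    B=np.array([pix2z("top",*f[0],.006) for f in F])[:,:2]; M2=np.array([[0,y] for y in(93,31,-31,-93)])/1000
    R,t=rigid(M2,B); print("fit",t,np.degrees(np.arctan2(R[1,0],R[0,0])),(M2@R.T+t-B)*1000);print("stalls",M2@R.T+t)
cv2.imwrite("pics/a1.png",cv2.resize(p[190:310,95:285],None,fx=4,fy=4,interpolation=2)[:,:,::-1])
cv2.imwrite("pics/a2.png",cv2.resize(p[155:300,330:520],None,fx=4,fy=4,interpolation=2)[:,:,::-1])
E
python3 fit.py
```

```text
green 362 [array([ 580.4, -129.8]), array([32.2, 26.4]), np.float64(64.1)] [ 0.5796 -0.1292  0.1002]
red 375 [array([ 544.7, -183. ]), array([32.8, 26.5]), np.float64(61.4)] [ 0.544  -0.1822  0.1002]
blue 380 [array([ 507.6, -229.2]), array([32.7, 27.4]), np.float64(52.4)] [ 0.5072 -0.2282  0.1003]
yellow 384 [array([ 478.3, -282.2]), array([32.4, 26.6]), np.float64(60.9)] [ 0.4777 -0.2813  0.1003]
tags
green 70 372.6142857142857 218.62857142857143 [ 0.5393018  -0.10295531  0.014     ]
red 95 403.89473684210526 237.70526315789473 [ 0.50568715 -0.15485414  0.014     ]
blue 79 435.73417721518985 256.75949367088606 [ 0.47240444 -0.20722236  0.014     ]
yellow 116 467.7413793103448 275.83620689655174 [ 0.43938244 -0.25939387  0.014     ]
stock [ 0.52712377 -0.20532065] -32.55398715721172 [[-0.06509361  0.2371744 ]
 [ 0.18772633 -0.12285036]
 [ 0.10859805 -0.0134857 ]
 [-0.23123077 -0.10083834]]
stalls [[ 0.57716652 -0.12693237]
 [ 0.54380469 -0.17919122]
 [ 0.51044286 -0.23145008]
 [ 0.47708103 -0.28370894]]
[np.uint8(99), np.uint8(101), np.uint8(101), np.uint8(99), np.uint8(121), np.uint8(157)]
[((np.float64(196.2), np.float64(244.3)), np.int32(4321))]
```

```bash
sed -i 's/g<150)&(g>60)/g<112)\&(g>60)/' fit.py; python3 fit.py | tail -12
```

```text
[ 0.51044286 -0.23145008]
 [ 0.47708103 -0.28370894]]
[np.uint8(99), np.uint8(101), np.uint8(101), np.uint8(99), np.uint8(121), np.uint8(157)]
[((np.float64(147.5), np.float64(230.3)), np.int32(672)), ((np.float64(182.1), np.float64(241.0)), np.int32(672)), ((np.float64(216.9), np.float64(251.7)), np.int32(683)), ((np.float64(251.6), np.float64(262.4)), np.int32(675))]
fit [0.49751492 0.19139911] -18.08106320141147 [[-0.00974276  0.03452287]
 [ 0.04735321  0.03242693]
 [ 0.03039638  0.12523462]
 [-0.06800683 -0.19218442]]
stalls [[0.52637861 0.27980662]
 [0.50713615 0.22086828]
 [0.48789369 0.16192994]
 [0.46865123 0.1029916 ]]
```

View pics/a1.png

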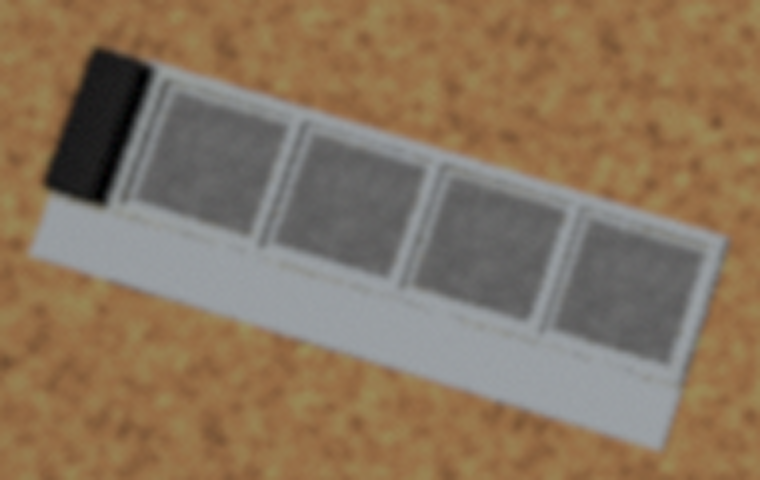

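View pics/a2.png

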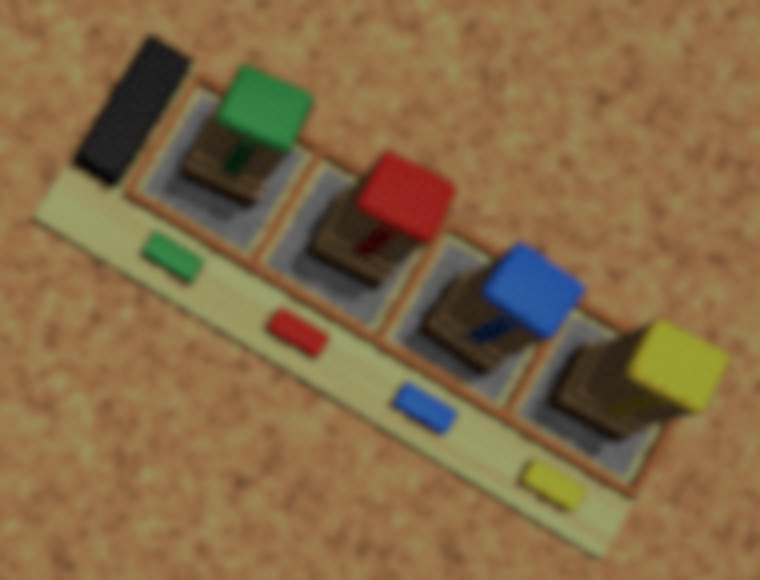

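```bash
cat > plan.py <<'E'
from h import *
from scipy.spatial.transform import Rotation as Ro
def plan(xyz,yaw_deg):
    o=r.get_obs(); w,x,y,z=o['orientation']; R=Ro.from_quat([x,y,z,w])
    a=np.radians(yaw_deg); ty=np.array([np.cos(a),np.sin(a),0]); tz=np.array([0,0,-1.]); tx=np.cross(ty,tz)
    T=Ro.from_matrix(np.stack([tx,ty,tz],1))
    print("shift",R.inv().apply(np.array(xyz)-o['tool_pos']).round(4),"rot",(R.inv()*T).as_rotvec().round(3),"t",o['time_s'])
E
python3 -c "
from plan import *
plan((.580,-.1295,.19),-27)"
```

```text
shift [ 0.479  -0.2232  0.0155] rot [ 0.    -0.    -0.686] t 0.95
```

Call:
move_arm(
  fingers=[1,1,1,1,1,1,1,1,1,1,1,1,1,1,1],
  xyz=[
    [0.479,-0.223,0.015],
    [0.479,-0.223,0.015],
    [0.479,-0.223,0.015],
    [0.479,-0.223,0.015],
    [0.479,-0.223,0.015],
    [0.479,-0.223,0.015],
    [0.479,-0.223,0.015],
    [0.479,-0.223,0.015],
    [0.479,-0.223,0.015],
    [0.479,-0.223,0.015],
    [0.479,-0.223,0.015],
    [0.479,-0.223,0.015],
    [0.479,-0.223,0.015],
    [0.479,-0.223,0.015],
    [0.479,-0.223,0.015],
  ],
  rotation=[
    [0,0,-0.686],
    [0,0,-0.686],
    [0,0,-0.686],
    [0,0,-0.686],
    [0,0,-0.686],
    [0,0,-0.686],
    [0,0,-0.686],
    [0,0,-0.686],
    [0,0,-0.686],
    [0,0,-0.686],
    [0,0,-0.686],
    [0,0,-0.686],
    [0,0,-0.686],
    [0,0,-0.686],
    [0,0,-0.686],
  ],
  grip_force=25,
)

```text
time_s: 2.45
tool_pos: [0.5794, -0.131, 0.1906]
orientation: [0.0, 0.853, 0.522, -0.0]
force: [-0.1, -0.5, -0.2]
grip_width: 0.997
```

```bash
python3 -c "
from plan import *
o=r.get_obs();print(o['tool_pos'],o['force'])
plan((.580,-.1295,.051),-27)
p,d=viewer.snapshot('top');cv2.imwrite('pics/b1.png',p[:,:,::-1])
p,d=viewer.snapshot('wrist');cv2.imwrite('pics/b2.png',p[:,:,::-1])"
```

```text
[ 0.57937992 -0.13098315  0.1905664 ] [-0.07682597 -0.5380565  -0.15370565]
shift [ 1.600e-03 -1.000e-04  1.396e-01] rot [-0.     0.    -0.002] t 2.45
```

View pics/b2.png

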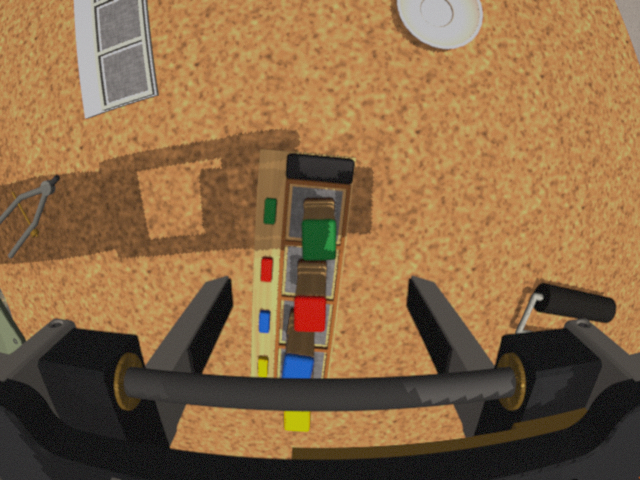

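View pics/b1.png

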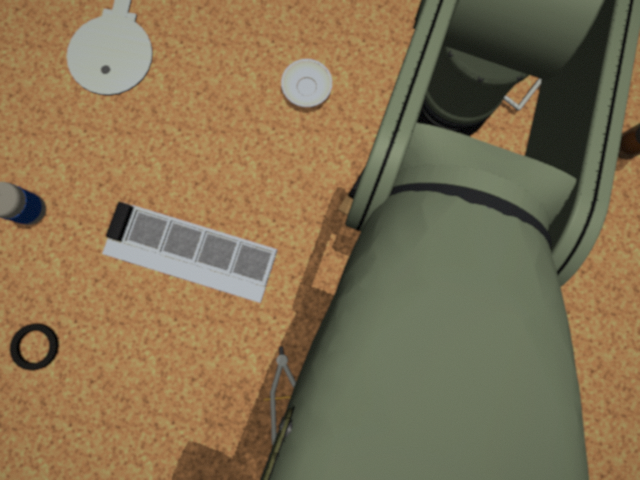

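The wrist picture shows the green cap at about (319,238), centred between the fingers (tips near 220 and 420). I'll check that against the predicted projection.

```bash
cat >> plan.py <<'E'
def wproj(Pw):
    o=r.get_obs(); w,x,y,z=o['orientation']; R=Ro.from_quat([x,y,z,w])
    c=viewer.calibration('wrist'); H=np.linalg.inv(c['hand_eye'])
    t=R.inv().apply(np.atleast_2d(Pw)-o['tool_pos']); X=t@H[:3,:3].T+H[:3,3]
    X=X*[1,-1,-1]; rho=np.hypot(X[:,0],X[:,1]); th=np.arctan2(rho,X[:,2])
    return np.stack([c['cx']+c['fx']*th*X[:,0]/rho,c['cy']+c['fy']*th*X[:,1]/rho],-1).round(1)
E
python3 -c "
from plan import *
print(wproj([(.580,-.1295,.101),(.5443,-.1826,.101),(.5074,-.2287,.101),(.478,-.2817,.101),r.get_obs()['tool_pos']]))
print(wproj([(.5393,-.103,.014),(.4394,-.2594,.014)]))"
```

```text
[[319.  241.5]
 [309.7 316.1]
 [297.2 372.6]
 [297.  420.6]
 [319.4 292.7]]
[[269.9 211.2]
 [262.8 367.1]]
```

Call:
move_arm(
  fingers=[1,1,1,1,1,1,1,-1,-1,-1,-1,-1,-1,-1,-1,-1,-1],
  xyz=[
    [0.001,0,0.03],
    [0.001,0,0.06],
    [0.001,0,0.09],
    [0.001,0,0.12],
    [0.001,0,0.14],
    [0.001,0,0.14],
    [0.001,0,0.14],
    [0.001,0,0.14],
    [0.001,0,0.14],
    [0.001,0,0.14],
    [0.001,0,0.14],
    [0.001,0,0.14],
    [0.001,0,0.14],
    [0.001,0,0.14],
    [0.001,0,0.14],
    [0.001,0,0.14],
    [0.001,0,0.14],
  ],
  rotation=[
    [0,0,0],
    [0,0,0],
    [0,0,0],
    [0,0,0],
    [0,0,0],
    [0,0,0],
    [0,0,0],
    [0,0,0],
    [0,0,0],
    [0,0,0],
    [0,0,0],
    [0,0,0],
    [0,0,0],
    [0,0,0],
    [0,0,0],
    [0,0,0],
    [0,0,0],
  ],
  grip_force=25,
)

```text
time_s: 4.25
tool_pos: [0.5805, -0.1288, 0.0503]
orientation: [-0.0, 0.853, 0.523, -0.0]
force: [-0.1, -0.2, -0.2]
grip_width: 0.28
```

Call:
move_arm(
  fingers=[-1,-1,-1,-1,-1,-1,-1],
  xyz=[
    [0,0,-0.02],
    [0,0,-0.05],
    [0,0,-0.08],
    [0,0,-0.11],
    [0,0,-0.14],
    [0,0,-0.14],
    [0,0,-0.14],
  ],
  rotation=[
    [0,0,0],
    [0,0,0],
    [0,0,0],
    [0,0,0],
    [0,0,0],
    [0,0,0],
    [0,0,0],
  ],
)

```text
time_s: 4.95
tool_pos: [0.5806, -0.1288, 0.1905]
orientation: [0.0, 0.853, 0.523, 0.0]
force: [-0.9, 0.3, -1.4]
grip_width: 0.279
```

```bash
python3 -c "
from plan import *
plan((.4687,.103,.19),-18.1)"
```

```text
shift [ 0.1558 -0.2049  0.0003] rot [ 0.001 -0.    -0.155] t 4.95
```

Call:
move_arm(
  fingers=[-1,-1,-1,-1,-1,-1,-1,-1,-1,-1,-1],
  xyz=[
    [0.015,-0.02,0],
    [0.04,-0.052,0],
    [0.065,-0.085,0],
    [0.09,-0.118,0],
    [0.115,-0.151,0],
    [0.135,-0.178,0],
    [0.15,-0.197,0],
    [0.156,-0.205,0],
    [0.156,-0.205,0],
    [0.156,-0.205,0],
    [0.156,-0.205,0],
  ],
  rotation=[
    [0,0,-0.015],
    [0,0,-0.04],
    [0,0,-0.065],
    [0,0,-0.09],
    [0,0,-0.115],
    [0,0,-0.135],
    [0,0,-0.15],
    [0,0,-0.155],
    [0,0,-0.155],
    [0,0,-0.155],
    [0,0,-0.155],
  ],
)

```text
time_s: 6.05
tool_pos: [0.4691, 0.1022, 0.19]
orientation: [0.0, 0.81, 0.586, -0.0]
force: [0.1, -0.5, -0.5]
grip_width: 0.277
```

```bash
python3 -c "
from plan import *
plan((.4687,.103,.051),-18.1)
print(wproj([(.4687,.103,.006),(.4687,.103,.051)]))
p,d=viewer.snapshot('wrist');cv2.imwrite('pics/c1.png',p[:,:,::-1])
p,d=viewer.snapshot('side');cv2.imwrite('pics/c2.png',p[:,:,::-1])
"
```

```text
shift [ 0.0007 -0.0006  0.139 ] rot [-0.     0.001 -0.002] t 6.05
[[318.7 215.1]
 [318.7 226.2]]
```

View pics/c1.png

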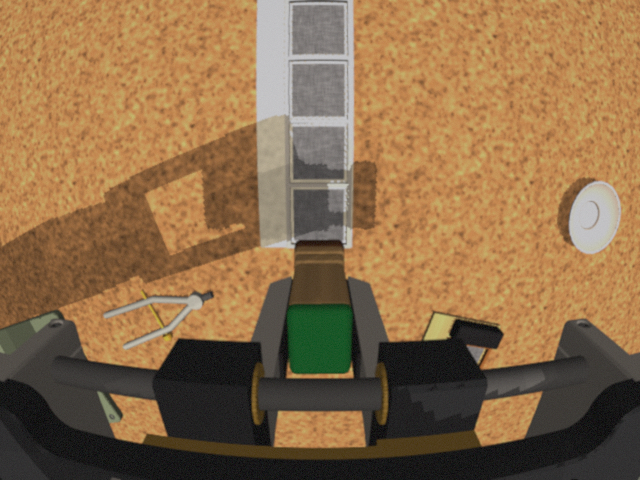

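View pics/c2.png

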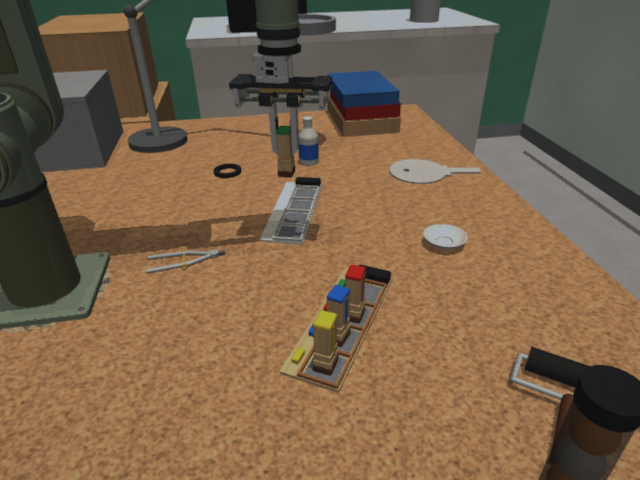

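Call:
move_arm(
  fingers=[-1,-1,-1,-1,-1,-1,-1,-1],
  xyz=[
    [0.0,0,0.03],
    [0.0,0,0.06],
    [0.0,0,0.09],
    [0.0,0,0.115],
    [0.0,0,0.13],
    [0.0,0,0.139],
    [0.0,0,0.139],
    [0.0,0,0.139],
  ],
  rotation=[
    [0,0,0],
    [0,0,0],
    [0,0,0],
    [0,0,0],
    [0,0,0],
    [0,0,0],
    [0,0,0],
    [0,0,0],
  ],
)

```text
time_s: 6.95
tool_pos: [0.4695, 0.1029, 0.0519]
orientation: [0.0, 0.81, 0.587, 0.0]
force: [0.6, 0.5, -1.1]
grip_width: 0.278
```

Call:
move_arm(
  fingers=[-1,-1,0.2,0.6,0.9,0.9,0.9,0.9,0.9,0.9,0.9,0.9,0.9,0.9,0.9,0.9],
  xyz=[
    [0,0,0.001],
    [0,0,0.001],
    [0,0,0.001],
    [0,0,0.001],
    [0,0,0.001],
    [0,0,0.001],
    [0,0,0.001],
    [0,0,0.001],
    [0,0,0.001],
    [0,0,0.001],
    [0,0,-0.02],
    [0,0,-0.05],
    [0,0,-0.09],
    [0,0,-0.139],
    [0,0,-0.139],
    [0,0,-0.139],
  ],
  rotation=[
    [0,0,0],
    [0,0,0],
    [0,0,0],
    [0,0,0],
    [0,0,0],
    [0,0,0],
    [0,0,0],
    [0,0,0],
    [0,0,0],
    [0,0,0],
    [0,0,0],
    [0,0,0],
    [0,0,0],
    [0,0,0],
    [0,0,0],
    [0,0,0],
  ],
)

```text
time_s: 8.55
tool_pos: [0.4698, 0.1033, 0.192]
orientation: [0.001, 0.81, 0.587, 0.002]
force: [-0.5, -0.1, -1.2]
grip_width: 0.95
```

```bash
python3 -c "
from plan import *
plan((.5443,-.1826,.19),-29)
p,d=viewer.snapshot('wrist');cv2.imwrite('pics/d1.png',p[:,:,::-1])
"
```

```text
shift [-0.2486  0.1597  0.0022] rot [ 0.003 -0.002  0.19 ] t 8.55
```

View pics/d1.png

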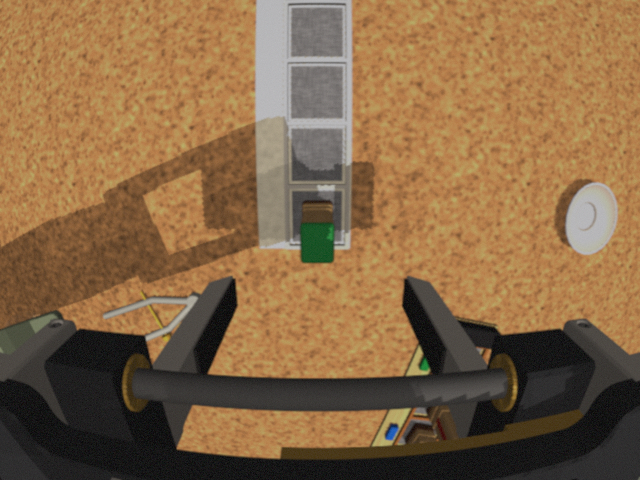

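The wrist picture shows the green grip upright in the end stall, cap at about (317,240). Next is red.

Call:
move_arm(
  fingers=[0.9,0.9,0.9,0.9,0.9,0.9,0.9,0.9,0.9,0.9,0.9],
  xyz=[
    [-0.02,0.013,0.002],
    [-0.055,0.035,0.002],
    [-0.095,0.061,0.002],
    [-0.135,0.087,0.002],
    [-0.175,0.112,0.002],
    [-0.21,0.135,0.002],
    [-0.235,0.151,0.002],
    [-0.249,0.16,0.002],
    [-0.249,0.16,0.002],
    [-0.249,0.16,0.002],
    [-0.249,0.16,0.002],
  ],
  rotation=[
    [0,0,0.015],
    [0,0,0.04],
    [0,0,0.075],
    [0,0,0.105],
    [0,0,0.135],
    [0,0,0.16],
    [0,0,0.18],
    [0,0,0.19],
    [0,0,0.19],
    [0,0,0.19],
    [0,0,0.19],
  ],
)

```text
time_s: 9.7
tool_pos: [0.5428, -0.1813, 0.1879]
orientation: [-0.001, 0.861, 0.508, -0.0]
force: [0.3, -0.5, 0.2]
grip_width: 0.948
```

```bash
python3 -c "
from plan import *
plan((.5443,-.1826,.0505),-29)
"
```

```text
shift [-0.0005  0.0022  0.1374] rot [-0.002 -0.     0.002] t 9.7
```

Call:
move_arm(
  fingers=[0.9,0.9,0.9,0.9,0.9,0.9,-1,-1,-1,-1,-1,-1,-1,-1],
  xyz=[
    [0,0.001,0.03],
    [0,0.001,0.06],
    [0,0.001,0.09],
    [0,0.001,0.12],
    [0,0.001,0.138],
    [0,0.001,0.138],
    [0,0.001,0.138],
    [0,0.001,0.138],
    [0,0.001,0.138],
    [0,0.001,0.138],
    [0,0.001,0.138],
    [0,0.001,0.138],
    [0,0.001,0.138],
    [0,0.001,0.138],
  ],
  rotation=[
    [0,0,0],
    [0,0,0],
    [0,0,0],
    [0,0,0],
    [0,0,0],
    [0,0,0],
    [0,0,0],
    [0,0,0],
    [0,0,0],
    [0,0,0],
    [0,0,0],
    [0,0,0],
    [0,0,0],
    [0,0,0],
  ],
)

```text
time_s: 11.1
tool_pos: [0.5442, -0.1837, 0.0504]
orientation: [-0.0, 0.862, 0.508, -0.0]
force: [-0.3, 0.1, 0.0]
grip_width: 0.309
```

Call:
move_arm(
  fingers=[-1,-1,-1,-1,-1,-1,-1],
  xyz=[
    [0,0,-0.02],
    [0,0,-0.05],
    [0,0,-0.08],
    [0,0,-0.11],
    [0,0,-0.14],
    [0,0,-0.14],
    [0,0,-0.14],
  ],
  rotation=[
    [0,0,0],
    [0,0,0],
    [0,0,0],
    [0,0,0],
    [0,0,0],
    [0,0,0],
    [0,0,0],
  ],
)

```text
time_s: 11.8
tool_pos: [0.5443, -0.1837, 0.1904]
orientation: [0.0, 0.862, 0.508, 0.0]
force: [0.4, -0.6, -0.7]
grip_width: 0.279
```

```bash
python3 -c "
from plan import *
plan((.4879,.1619,.19),-18.1)
"
```

```text
shift [ 0.275  -0.2168  0.0003] rot [ 0.001  0.    -0.19 ] t 11.8
```

Call:
move_arm(
  fingers=[-1,-1,-1,-1,-1,-1,-1,-1,-1,-1,-1,-1,-1],
  xyz=[
    [0.02,-0.016,0],
    [0.05,-0.039,0],
    [0.085,-0.067,0],
    [0.12,-0.095,0],
    [0.155,-0.122,0],
    [0.19,-0.15,0],
    [0.22,-0.173,0],
    [0.245,-0.193,0],
    [0.265,-0.209,0],
    [0.275,-0.217,0],
    [0.275,-0.217,0],
    [0.275,-0.217,0],
    [0.275,-0.217,0],
  ],
  rotation=[
    [0,0,-0.015],
    [0,0,-0.03],
    [0,0,-0.055],
    [0,0,-0.08],
    [0,0,-0.105],
    [0,0,-0.13],
    [0,0,-0.15],
    [0,0,-0.17],
    [0,0,-0.185],
    [0,0,-0.19],
    [0,0,-0.19],
    [0,0,-0.19],
    [0,0,-0.19],
  ],
)

```text
time_s: 13.1
tool_pos: [0.4878, 0.1609, 0.19]
orientation: [0.0, 0.81, 0.586, -0.0]
force: [0.2, -0.2, -0.7]
grip_width: 0.275
```

```bash
python3 -c "
from plan import *
plan((.4879,.1619,.051),-18.1)
print(wproj([(.4879,.1619,.006)]))
p,d=viewer.snapshot('wrist');cv2.imwrite('pics/e1.png',p[:,:,::-1])
p2,d=viewer.snapshot('side');cv2.imwrite('pics/e2.png',cv2.resize(p2[60:260,200:460],None,fx=3,fy=3)[:,:,::-1])
"
```

```text
shift [ 0.0011 -0.0002  0.139 ] rot [-0.     0.001 -0.002] t 13.1
[[319.1 214.7]]
```

View pics/e1.png

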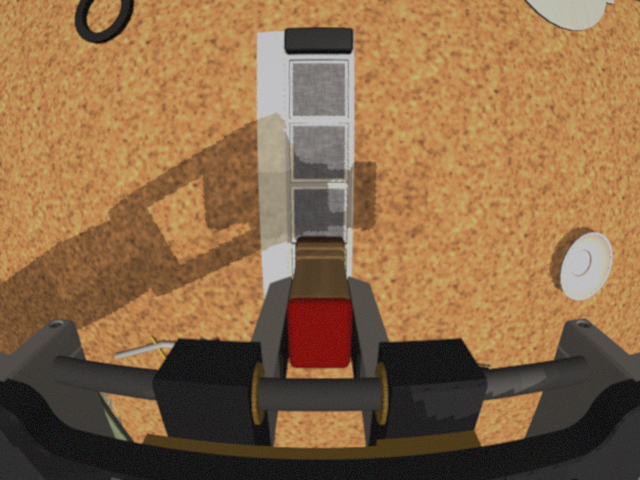

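View pics/e2.png

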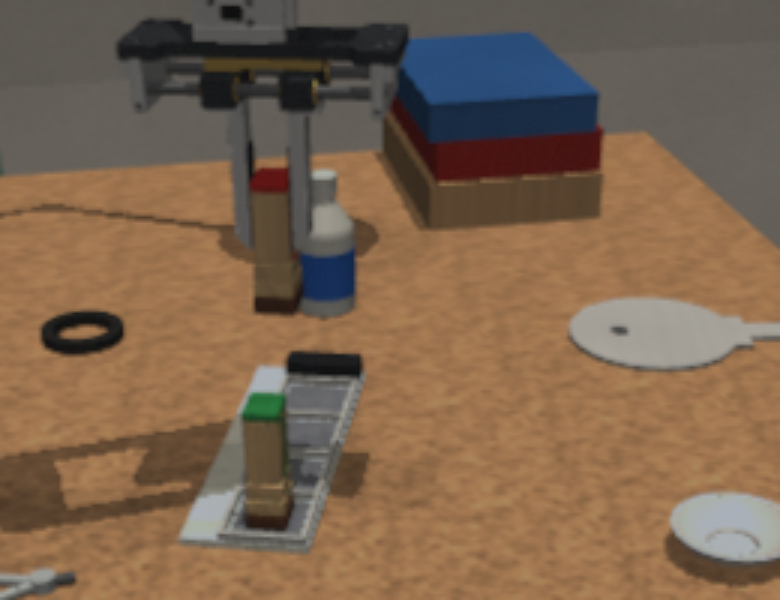

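Both images show it held square; the red cap sits about 6 px different from green, so it may be held a few mm lower. I'll feel for the floor.

Call:
move_arm(
  fingers=[-1,-1,-1,-1,-1,-1,-1,-1],
  xyz=[
    [0.001,0,0.03],
    [0.001,0,0.06],
    [0.001,0,0.09],
    [0.001,0,0.115],
    [0.001,0,0.128],
    [0.001,0,0.133],
    [0.001,0,0.133],
    [0.001,0,0.133],
  ],
  rotation=[
    [0,0,0],
    [0,0,0],
    [0,0,0],
    [0,0,0],
    [0,0,0],
    [0,0,0],
    [0,0,0],
    [0,0,0],
  ],
)

```text
time_s: 14.0
tool_pos: [0.4894, 0.1631, 0.0588]
orientation: [0.001, 0.81, 0.587, 0.001]
force: [0.4, -0.3, -0.8]
grip_width: 0.279
```

Call:
move_arm(
  fingers=[-1,-1,-1],
  xyz=[
    [0,0,0.002],
    [0,0,0.003],
    [0,0,0.003],
  ],
  rotation=[
    [0,0,0],
    [0,0,0],
    [0,0,0],
  ],
)

```text
time_s: 14.3
tool_pos: [0.4883, 0.1631, 0.0549]
orientation: [0.0, 0.81, 0.587, 0.0]
force: [0.8, -0.6, -0.9]
grip_width: 0.278
```

Call:
move_arm(
  fingers=[-1,-1,-1],
  xyz=[
    [0,0,0.001],
    [0,0,0.002],
    [0,0,0.002],
  ],
  rotation=[
    [0,0,0],
    [0,0,0],
    [0,0,0],
  ],
)

```text
time_s: 14.6
tool_pos: [0.4878, 0.163, 0.0523]
orientation: [-0.0, 0.81, 0.587, -0.0]
force: [0.4, -0.4, -0.9]
grip_width: 0.278
```

Call:
move_arm(
  fingers=[-1,-1,0.2,0.6,0.9,0.9,0.9,0.9,0.9,0.9,0.9,0.9,0.9,0.9,0.9,0.9],
  xyz=[
    [0,0,0.0012],
    [0,0,0.0012],
    [0,0,0.0012],
    [0,0,0.0012],
    [0,0,0.0012],
    [0,0,0.0012],
    [0,0,0.0012],
    [0,0,0.0012],
    [0,0,0.0012],
    [0,0,0.0012],
    [0,0,-0.02],
    [0,0,-0.05],
    [0,0,-0.09],
    [0,0,-0.139],
    [0,0,-0.139],
    [0,0,-0.139],
  ],
  rotation=[
    [0,0,0],
    [0,0,0],
    [0,0,0],
    [0,0,0],
    [0,0,0],
    [0,0,0],
    [0,0,0],
    [0,0,0],
    [0,0,0],
    [0,0,0],
    [0,0,0],
    [0,0,0],
    [0,0,0],
    [0,0,0],
    [0,0,0],
    [0,0,0],
  ],
)

```text
time_s: 16.2
tool_pos: [0.4891, 0.1632, 0.1931]
orientation: [0.001, 0.81, 0.587, 0.002]
force: [-0.4, 0.2, -0.7]
grip_width: 0.952
```

```bash
python3 -c "
from plan import *
plan((.5074,-.2287,.19),-37)
p,d=viewer.snapshot('wrist');cv2.imwrite('pics/f1.png',p[:,:,::-1])
"
```

```text
shift [-0.3669  0.1391  0.003 ] rot [ 0.003 -0.002  0.33 ] t 16.2
```

View pics/f1.png

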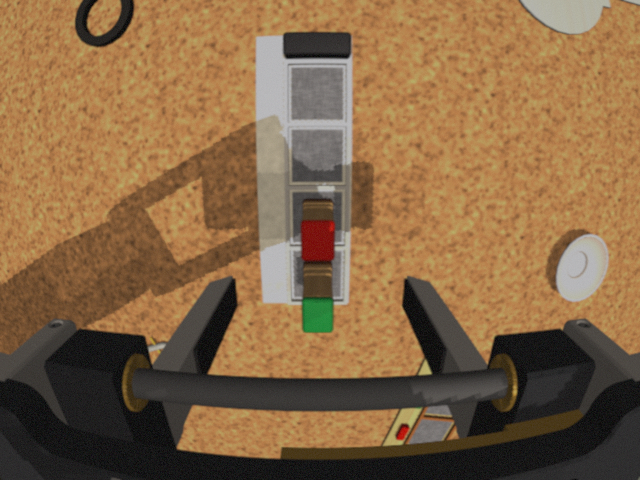

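Green (317,315) and red (318,240) both stand upright in the last two stalls. Next is blue.

Call:
move_arm(
  fingers=[0.9,0.9,0.9,0.9,0.9,0.9,0.9,0.9,0.9,0.9,0.9,0.9,0.9,0.9],
  xyz=[
    [-0.02,0.008,0.002],
    [-0.06,0.023,0.002],
    [-0.1,0.038,0.002],
    [-0.14,0.053,0.002],
    [-0.18,0.068,0.002],
    [-0.22,0.083,0.002],
    [-0.26,0.099,0.002],
    [-0.3,0.114,0.002],
    [-0.335,0.127,0.002],
    [-0.357,0.135,0.002],
    [-0.367,0.139,0.002],
    [-0.367,0.139,0.002],
    [-0.367,0.139,0.002],
    [-0.367,0.139,0.002],
  ],
  rotation=[
    [0,0,0.02],
    [0,0,0.05],
    [0,0,0.09],
    [0,0,0.12],
    [0,0,0.16],
    [0,0,0.2],
    [0,0,0.24],
    [0,0,0.27],
    [0,0,0.3],
    [0,0,0.32],
    [0,0,0.33],
    [0,0,0.33],
    [0,0,0.33],
    [0,0,0.33],
  ],
)

```text
time_s: 17.65
tool_pos: [0.5059, -0.2274, 0.1889]
orientation: [-0.001, 0.895, 0.447, -0.0]
force: [0.2, -0.2, 0.1]
grip_width: 0.952
```

```bash
python3 -c "
from plan import *
plan((.5074,-.2287,.0505),-37)
"
```

```text
shift [-0.0002  0.0022  0.1384] rot [-0.001 -0.     0.002] t 17.65
```

Longer closing time this time.

Call:
move_arm(
  fingers=[0.9,0.9,0.9,0.9,0.9,0.9,-1,-1,-1,-1,-1,-1,-1,-1,-1,-1,-1],
  xyz=[
    [0,0.001,0.03],
    [0,0.001,0.06],
    [0,0.001,0.09],
    [0,0.001,0.12],
    [0,0.001,0.138],
    [0,0.001,0.138],
    [0,0.001,0.138],
    [0,0.001,0.138],
    [0,0.001,0.138],
    [0,0.001,0.138],
    [0,0.001,0.138],
    [0,0.001,0.138],
    [0,0.001,0.138],
    [0,0.001,0.138],
    [0,0.001,0.138],
    [0,0.001,0.138],
    [0,0.001,0.138],
  ],
  rotation=[
    [0,0,0],
    [0,0,0],
    [0,0,0],
    [0,0,0],
    [0,0,0],
    [0,0,0],
    [0,0,0],
    [0,0,0],
    [0,0,0],
    [0,0,0],
    [0,0,0],
    [0,0,0],
    [0,0,0],
    [0,0,0],
    [0,0,0],
    [0,0,0],
    [0,0,0],
  ],
)

```text
time_s: 19.35
tool_pos: [0.5068, -0.2296, 0.0514]
orientation: [-0.0, 0.895, 0.446, -0.0]
force: [0.7, 0.5, 0.6]
grip_width: 0.275
```

Call:
move_arm(
  fingers=[-1,-1,-1,-1,-1,-1,-1],
  xyz=[
    [0,0,-0.02],
    [0,0,-0.05],
    [0,0,-0.08],
    [0,0,-0.11],
    [0,0,-0.14],
    [0,0,-0.14],
    [0,0,-0.14],
  ],
  rotation=[
    [0,0,0],
    [0,0,0],
    [0,0,0],
    [0,0,0],
    [0,0,0],
    [0,0,0],
    [0,0,0],
  ],
)

```text
time_s: 20.05
tool_pos: [0.507, -0.2297, 0.1915]
orientation: [0.0, 0.895, 0.446, 0.0]
force: [0.1, 0.0, -0.7]
grip_width: 0.274
```

```bash
python3 -c "
from plan import *
plan((.5071,.2209,.19),-18.1)
"
```

```text
shift [ 0.3599 -0.2711  0.0013] rot [ 0.001  0.    -0.33 ] t 20.05
```

Call:
move_arm(
  fingers=[-1,-1,-1,-1,-1,-1,-1,-1,-1,-1,-1,-1,-1,-1,-1,-1],
  xyz=[
    [0.016,-0.012,0.001],
    [0.044,-0.033,0.001],
    [0.076,-0.057,0.001],
    [0.108,-0.081,0.001],
    [0.14,-0.105,0.001],
    [0.172,-0.13,0.001],
    [0.204,-0.154,0.001],
    [0.236,-0.178,0.001],
    [0.268,-0.202,0.001],
    [0.3,-0.226,0.001],
    [0.325,-0.245,0.001],
    [0.345,-0.26,0.001],
    [0.36,-0.271,0.001],
    [0.36,-0.271,0.001],
    [0.36,-0.271,0.001],
    [0.36,-0.271,0.001],
  ],
  rotation=[
    [0,0,-0.015],
    [0,0,-0.04],
    [0,0,-0.07],
    [0,0,-0.1],
    [0,0,-0.13],
    [0,0,-0.16],
    [0,0,-0.19],
    [0,0,-0.22],
    [0,0,-0.25],
    [0,0,-0.28],
    [0,0,-0.3],
    [0,0,-0.32],
    [0,0,-0.33],
    [0,0,-0.33],
    [0,0,-0.33],
    [0,0,-0.33],
  ],
)

```text
time_s: 21.65
tool_pos: [0.5065, 0.2199, 0.1891]
orientation: [-0.0, 0.81, 0.587, -0.001]
force: [0.4, -0.1, -1.1]
grip_width: 0.279
```

```bash
python3 -c "
from plan import *
plan((.5071,.2209,.0525),-18.1)
p,d=viewer.snapshot('wrist');cv2.imwrite('pics/g1.png',p[:,:,::-1])
"
```

```text
shift [0.0014 0.0005 0.1366] rot [-0.002  0.002 -0.001] t 21.65
```

View pics/g1.png

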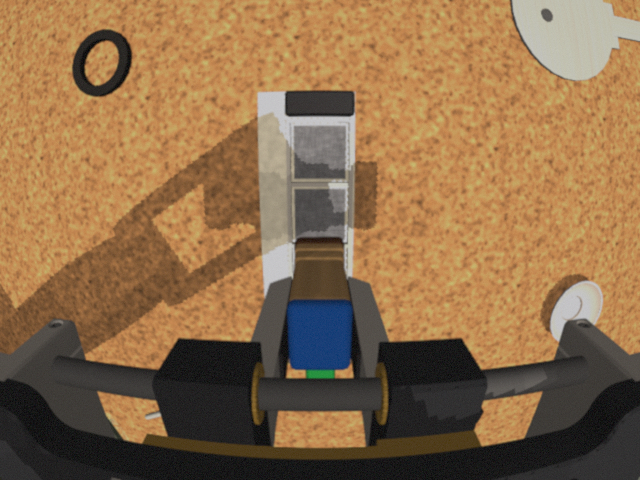

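Blue is held square (cap at 320,335), with its stall centred ahead at (320,214). Lowering now.

Call:
move_arm(
  fingers=[-1,-1,-1,-1,-1,-1,-1,-1],
  xyz=[
    [0.001,0,0.03],
    [0.001,0,0.06],
    [0.001,0,0.09],
    [0.001,0,0.115],
    [0.001,0,0.13],
    [0.001,0,0.137],
    [0.001,0,0.137],
    [0.001,0,0.137],
  ],
  rotation=[
    [0,0,0],
    [0,0,0],
    [0,0,0],
    [0,0,0],
    [0,0,0],
    [0,0,0],
    [0,0,0],
    [0,0,0],
  ],
)

```text
time_s: 22.5
tool_pos: [0.5087, 0.2221, 0.0547]
orientation: [0.0, 0.81, 0.587, 0.001]
force: [0.2, -0.8, 0.1]
grip_width: 0.281
```

Call:
move_arm(
  fingers=[-1,-1,-1],
  xyz=[
    [0,0,0.001],
    [0,0,0.0015],
    [0,0,0.0015],
  ],
  rotation=[
    [0,0,0],
    [0,0,0],
    [0,0,0],
  ],
)

```text
time_s: 22.8
tool_pos: [0.5079, 0.2221, 0.0526]
orientation: [0.0, 0.81, 0.587, 0.001]
force: [-0.2, 0.6, -0.9]
grip_width: 0.277
```

Call:
move_arm(
  fingers=[-1,-1,0.2,0.6,0.9,0.9,0.9,0.9,0.9,0.9,0.9,0.9,0.9,0.9,0.9,0.9],
  xyz=[
    [0,0,0.0005],
    [0,0,0.0005],
    [0,0,0.0005],
    [0,0,0.0005],
    [0,0,0.0005],
    [0,0,0.0005],
    [0,0,0.0005],
    [0,0,0.0005],
    [0,0,0.0005],
    [0,0,0.0005],
    [0,0,-0.02],
    [0,0,-0.05],
    [0,0,-0.09],
    [0,0,-0.139],
    [0,0,-0.139],
    [0,0,-0.139],
  ],
  rotation=[
    [0,0,0],
    [0,0,0],
    [0,0,0],
    [0,0,0],
    [0,0,0],
    [0,0,0],
    [0,0,0],
    [0,0,0],
    [0,0,0],
    [0,0,0],
    [0,0,0],
    [0,0,0],
    [0,0,0],
    [0,0,0],
    [0,0,0],
    [0,0,0],
  ],
)

```text
time_s: 24.4
tool_pos: [0.5086, 0.2223, 0.1928]
orientation: [0.001, 0.81, 0.587, 0.002]
force: [-0.2, -0.4, -1.1]
grip_width: 0.948
```

```bash
python3 -c "
from plan import *
plan((.478,-.2817,.19),-29)
p,d=viewer.snapshot('wrist');cv2.imwrite('pics/i1.png',p[:,:,::-1])
"
```

```text
shift [-0.4885  0.1275  0.0021] rot [ 0.003 -0.002  0.19 ] t 24.4
```

View pics/i1.png

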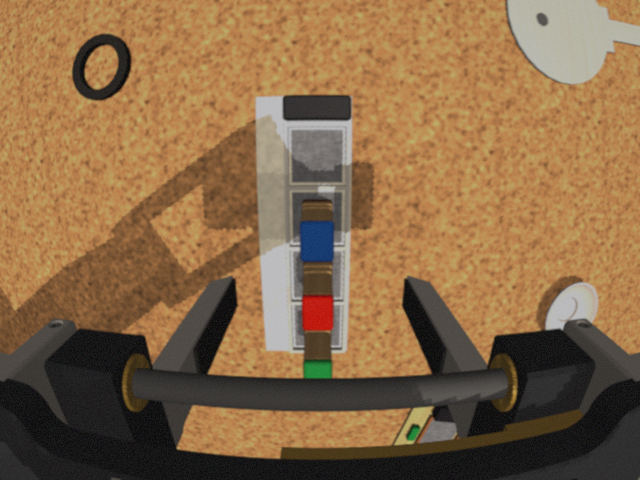

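Blue (317,240), red (318,313) and green (317,370) stand in line, with the stall by the black block still empty. Next is yellow.

Call:
move_arm(
  fingers=[0.9,0.9,0.9,0.9,0.9,0.9,0.9,0.9,0.9,0.9,0.9,0.9,0.9,0.9,0.9,0.9,0.9],
  xyz=[
    [-0.02,0.005,0.002],
    [-0.06,0.016,0.002],
    [-0.1,0.026,0.002],
    [-0.14,0.037,0.002],
    [-0.18,0.047,0.002],
    [-0.22,0.057,0.002],
    [-0.26,0.068,0.002],
    [-0.3,0.078,0.002],
    [-0.34,0.089,0.002],
    [-0.38,0.099,0.002],
    [-0.42,0.11,0.002],
    [-0.455,0.119,0.002],
    [-0.478,0.125,0.002],
    [-0.488,0.128,0.002],
    [-0.488,0.128,0.002],
    [-0.488,0.128,0.002],
    [-0.488,0.128,0.002],
  ],
  rotation=[
    [0,0,0.01],
    [0,0,0.02],
    [0,0,0.04],
    [0,0,0.05],
    [0,0,0.07],
    [0,0,0.09],
    [0,0,0.1],
    [0,0,0.12],
    [0,0,0.13],
    [0,0,0.15],
    [0,0,0.16],
    [0,0,0.18],
    [0,0,0.185],
    [0,0,0.19],
    [0,0,0.19],
    [0,0,0.19],
    [0,0,0.19],
  ],
)

```text
time_s: 26.15
tool_pos: [0.4775, -0.2801, 0.1884]
orientation: [-0.001, 0.861, 0.508, -0.0]
force: [0.1, 1.1, 0.5]
grip_width: 0.947
```

```bash
python3 -c "
from plan import *
plan((.478,-.2817,.0505),-29)
"
```

```text
shift [-0.0013  0.0014  0.1379] rot [-0.001 -0.001  0.002] t 26.15
```

Call:
move_arm(
  fingers=[0.9,0.9,0.9,0.9,0.9,0.9,-1,-1,-1,-1,-1,-1,-1,-1,-1,-1,-1],
  xyz=[
    [0,0,0.03],
    [0,0,0.06],
    [0,0,0.09],
    [0,0,0.12],
    [0,0,0.138],
    [0,0,0.138],
    [0,0,0.138],
    [0,0,0.138],
    [0,0,0.138],
    [0,0,0.138],
    [0,0,0.138],
    [0,0,0.138],
    [0,0,0.138],
    [0,0,0.138],
    [0,0,0.138],
    [0,0,0.138],
    [0,0,0.138],
  ],
  rotation=[
    [0,0,0],
    [0,0,0],
    [0,0,0],
    [0,0,0],
    [0,0,0],
    [0,0,0],
    [0,0,0],
    [0,0,0],
    [0,0,0],
    [0,0,0],
    [0,0,0],
    [0,0,0],
    [0,0,0],
    [0,0,0],
    [0,0,0],
    [0,0,0],
    [0,0,0],
  ],
)

```text
time_s: 27.85
tool_pos: [0.4774, -0.2816, 0.0509]
orientation: [-0.0, 0.862, 0.508, -0.0]
force: [-0.4, -0.3, -0.2]
grip_width: 0.278
```

Call:
move_arm(
  fingers=[-1,-1,-1,-1,-1,-1,-1],
  xyz=[
    [0,0,-0.02],
    [0,0,-0.05],
    [0,0,-0.08],
    [0,0,-0.11],
    [0,0,-0.14],
    [0,0,-0.14],
    [0,0,-0.14],
  ],
  rotation=[
    [0,0,0],
    [0,0,0],
    [0,0,0],
    [0,0,0],
    [0,0,0],
    [0,0,0],
    [0,0,0],
  ],
)

```text
time_s: 28.55
tool_pos: [0.4777, -0.2818, 0.1911]
orientation: [0.0, 0.862, 0.508, 0.0]
force: [0.2, 0.7, 0.3]
grip_width: 0.277
```

```bash
python3 -c "
from plan import *
plan((.5264,.2798,.19),-18.1)
"
```

```text
shift [ 0.5148 -0.2295  0.0008] rot [ 0.001  0.    -0.19 ] t 28.55
```

Call:
move_arm(
  fingers=[-1,-1,-1,-1,-1,-1,-1,-1,-1,-1,-1,-1,-1,-1,-1,-1,-1,-1,-1],
  xyz=[
    [0.02,-0.009,0.001],
    [0.05,-0.022,0.001],
    [0.086,-0.038,0.001],
    [0.122,-0.054,0.001],
    [0.158,-0.07,0.001],
    [0.194,-0.086,0.001],
    [0.23,-0.103,0.001],
    [0.266,-0.119,0.001],
    [0.302,-0.135,0.001],
    [0.338,-0.151,0.001],
    [0.374,-0.167,0.001],
    [0.41,-0.183,0.001],
    [0.446,-0.199,0.001],
    [0.48,-0.214,0.001],
    [0.502,-0.224,0.001],
    [0.515,-0.2295,0.001],
    [0.515,-0.2295,0.001],
    [0.515,-0.2295,0.001],
    [0.515,-0.2295,0.001],
  ],
  rotation=[
    [0,0,-0.01],
    [0,0,-0.02],
    [0,0,-0.03],
    [0,0,-0.045],
    [0,0,-0.06],
    [0,0,-0.07],
    [0,0,-0.085],
    [0,0,-0.1],
    [0,0,-0.11],
    [0,0,-0.125],
    [0,0,-0.14],
    [0,0,-0.15],
    [0,0,-0.165],
    [0,0,-0.175],
    [0,0,-0.185],
    [0,0,-0.19],
    [0,0,-0.19],
    [0,0,-0.19],
    [0,0,-0.19],
  ],
)

```text
time_s: 30.45
tool_pos: [0.5262, 0.2786, 0.1894]
orientation: [0.0, 0.81, 0.586, -0.001]
force: [0.1, 0.1, 0.7]
grip_width: 0.278
```

```bash
python3 -c "
from plan import *
plan((.5264,.2798,.0525),-18.1)
p,d=viewer.snapshot('wrist');cv2.imwrite('pics/j1.png',p[:,:,::-1])
"
```

```text
shift [ 1.400e-03 -1.000e-04  1.369e-01] rot [-0.001  0.001 -0.002] t 30.45
```

View pics/j1.png

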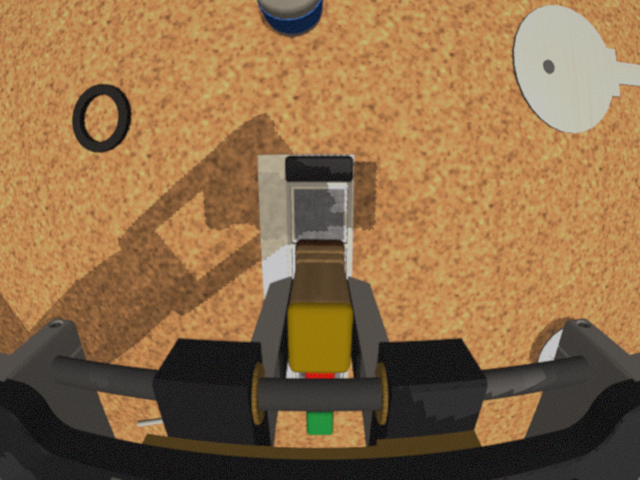

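Yellow is held square (320,337), with the empty stall ahead at (320,213).

Call:
move_arm(
  fingers=[-1,-1,-1,-1,-1,-1,-1,-1,-1],
  xyz=[
    [0,0,0.03],
    [0,0,0.06],
    [0,0,0.09],
    [0,0,0.115],
    [0,0,0.13],
    [0,0,0.137],
    [0,0,0.138],
    [0,0,0.138],
    [0,0,0.138],
  ],
  rotation=[
    [0,0,0],
    [0,0,0],
    [0,0,0],
    [0,0,0],
    [0,0,0],
    [0,0,0],
    [0,0,0],
    [0,0,0],
    [0,0,0],
  ],
)

```text
time_s: 31.4
tool_pos: [0.5277, 0.2804, 0.0535]
orientation: [0.0, 0.81, 0.587, 0.001]
force: [-0.1, 0.8, -0.8]
grip_width: 0.276
```

Call:
move_arm(
  fingers=[-1,-1,-1,-1,0.2,0.6,0.9,0.9,0.9,0.9,0.9,0.9,0.9,0.9,0.9,0.9,0.9,0.9],
  xyz=[
    [0,0,0.001],
    [0,0,0.0015],
    [0,0,0.0015],
    [0,0,0.0015],
    [0,0,0.0015],
    [0,0,0.0015],
    [0,0,0.0015],
    [0,0,0.0015],
    [0,0,0.0015],
    [0,0,0.0015],
    [0,0,0.0015],
    [0,0,0.0015],
    [0,0,-0.02],
    [0,0,-0.05],
    [0,0,-0.09],
    [0,0,-0.139],
    [0,0,-0.139],
    [0,0,-0.139],
  ],
  rotation=[
    [0,0,0],
    [0,0,0],
    [0,0,0],
    [0,0,0],
    [0,0,0],
    [0,0,0],
    [0,0,0],
    [0,0,0],
    [0,0,0],
    [0,0,0],
    [0,0,0],
    [0,0,0],
    [0,0,0],
    [0,0,0],
    [0,0,0],
    [0,0,0],
    [0,0,0],
    [0,0,0],
  ],
)

```text
time_s: 33.2
tool_pos: [0.5275, 0.2804, 0.193]
orientation: [0.001, 0.81, 0.587, 0.002]
force: [-0.9, 0.4, -0.8]
grip_width: 0.95
```

```bash
python3 -c "
from plan import *
plan((.40,-.25,.23),-29)
"
```

```text
shift [-0.5437  0.0437 -0.0383] rot [ 0.003 -0.003  0.19 ] t 33.2
```

Call:
move_arm(
  fingers=[0.9,0.9,0.9,0.9,0.9,0.9,0.9,0.9,0.9,0.9,0.9,0.9,0.9,0.9,0.9,0.9],
  xyz=[
    [0,0,-0.02],
    [-0.03,0.002,-0.04],
    [-0.07,0.006,-0.04],
    [-0.11,0.009,-0.04],
    [-0.15,0.012,-0.04],
    [-0.19,0.015,-0.04],
    [-0.23,0.018,-0.04],
    [-0.27,0.022,-0.04],
    [-0.31,0.025,-0.04],
    [-0.35,0.028,-0.04],
    [-0.39,0.031,-0.04],
    [-0.43,0.035,-0.04],
    [-0.47,0.038,-0.04],
    [-0.5,0.04,-0.04],
    [-0.52,0.042,-0.04],
    [-0.52,0.042,-0.04],
  ],
  rotation=[
    [0,0,0],
    [0,0,0],
    [0,0,0],
    [0,0,0],
    [0,0,0],
    [0,0,0],
    [0,0,0],
    [0,0,0],
    [0,0,0],
    [0,0,0],
    [0,0,0],
    [0,0,0],
    [0,0,0],
    [0,0,0],
    [0,0,0],
    [0,0,0],
  ],
)

```text
time_s: 34.8
tool_pos: [0.403, -0.2285, 0.2286]
orientation: [-0.002, 0.811, 0.585, -0.001]
force: [0.3, 0.6, 0.8]
grip_width: 0.947
```

```bash
python3 -c "
from plan import *
p,d=viewer.snapshot('top');cv2.imwrite('pics/k1.png',cv2.resize(p[150:320,80:300],None,fx=3.5,fy=3.5)[:,:,::-1])
P=cloud('top',d)
S=np.array([(.5264,.2798),(.5071,.2209),(.4879,.1619),(.4687,.103)])
for s in S:
    m=(d>0)&(P[...,2]>.093)&(P[...,2]<.12)&(np.hypot(P[...,0]-s[0],P[...,1]-s[1])<.028)
    if m.sum()<20: print(s,m.sum());continue
    T=P[m];print(s,m.sum(),T.mean(0).round(4),p[m].mean(0).round(),np.percentile(T[:,2],95).round(4))
p,d=viewer.snapshot('side');cv2.imwrite('pics/k2.png',cv2.resize(p[120:280,220:380],None,fx=3.5,fy=3.5)[:,:,::-1])
"
```

```text
[0.5264 0.2798] 385 [0.5264 0.2772 0.1   ] [149. 149.  47.] 0.1023
[0.5071 0.2209] 385 [0.5074 0.2208 0.1001] [ 44.  84. 151.] 0.1024
[0.4879 0.1619] 384 [0.4889 0.1621 0.1001] [148.  40.  36.] 0.1025
[0.4687 0.103 ] 379 [0.4688 0.1012 0.1001] [ 58. 127.  70.] 0.1023
```

View pics/k1.png

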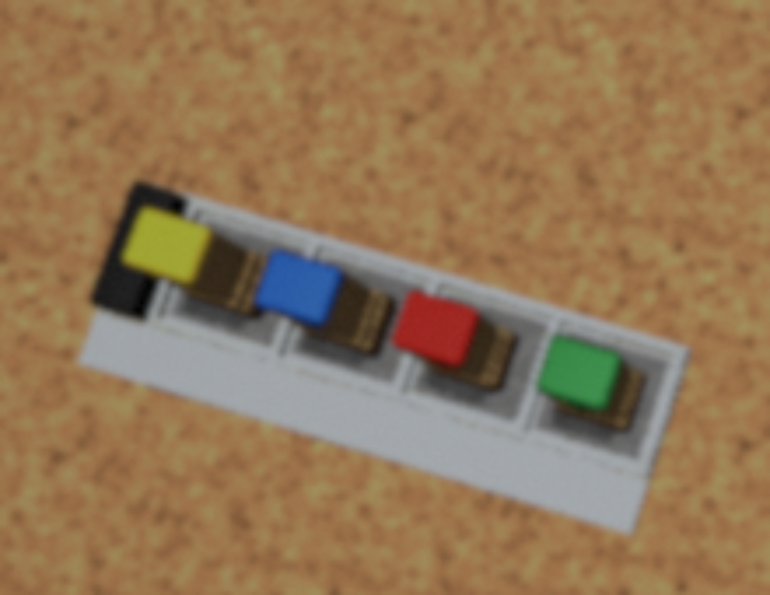

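View pics/k2.png

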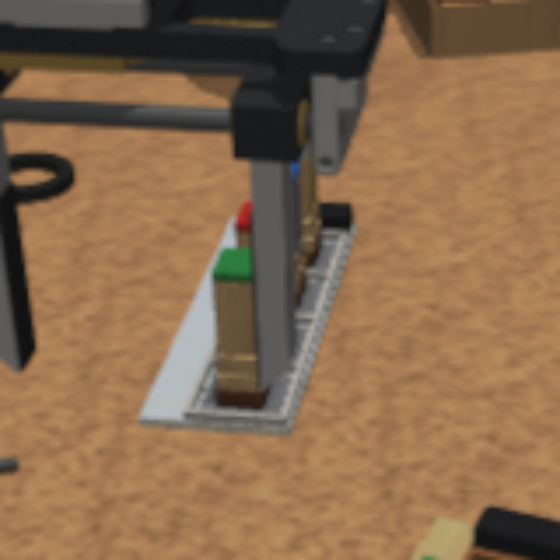

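All four stand within 3 mm of their stall centres, with the cap tops at the right height for grips on the floor. The gripper is clear, so I'm handing in.

```bash
python3 -c "
from rig import r
print(r.hand_in())"
```

```text
the job is handed in; nothing more can be done
None
```

I moved all four grips to the fitting rack in reverse order and handed the job in at about 35 s. From the black end block outward they stand yellow, blue, red, green, so green, which was nearest the stock rack's block, is now farthest from the fitting rack's block.

- **Final top camera check:** every grip stands upright within 3 mm of its stall centre. All cap tops are level at about 0.10 m, which fits grips resting on the stall floors.
- **Robot:** the gripper is open and well clear of the grips. No contact forces of note appeared in the readings at the end of each move.
- **Red grip:** the fingers had not fully closed when the lift began. The wrist picture showed it held slightly off, so I lowered it in small steps; its final height matches the others.
- **Limits of the last checks:** the gripper partly blocked the final side view, so the upright check relies on the top view and its depth. I also had only that one set of pictures after the last release, so rest over time was not measured separately.

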